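Index the filling turntable by its ratchet lever

ROBOT

A 6-joint arm with a two-finger parallel gripper is mounted at the origin on the work surface; the furniture and walls round the work are solid. World frame = base frame: x ahead of the robot, y to its left, z up, the work surface at z = 0. Lengths are in m, angles in rad, forces in N, time in s.
With the tool pointing down it reaches from about 0.35 to 0.975 m from the base axis. Payload 4.9 kg.
Tool frame: the origin (TCP) lies at the very end of the fingers, on their centre line; the grasp point (between the pads) lies 19 mm behind it; z points along the fingers, y is the line along which they close (so a half turn about z gives the same grasp; the last joint's range is limited). The gripper opens to 85 mm and grips with 20 to 120 N. Pads are 22 mm wide; open, the fingers measure 114 mm over their backs; the gripper's body (76 mm by 85 mm) begins 54 mm behind the grasp point. The pads swing forward as they close: fully open they stand 13 mm farther back than shut.
Start: joints at [1.085, 0.053, 1.613, -0, 1.476, -0.119], TCP at [0.224, 0.583, 0.231] pointing down, gripper open.
Joint ranges: [-3.01, 3.01], [-1.01, 2.22], [0.06, 2.58], [-1.02, 4.17], [0.09, 2.62], [-3.14, 3.14]. Speed limits (rad/s): [2.57, 2.57, 3.14, 3.14, 3.14, 3.14].

INTERFACE

Orientations are given as a rotation vector (axis times angle).
In Python, from station import ctrl gives the robot as it stands.
- The arm moves only by the shell command python3 -m crank 'ROWS' [OPENING] [FORCE]. ROWS is text: rows parted by semicolons, each of 4 numbers parted by spaces: the shift along the world's x, y, z in units of 0.5 m (1.0 is 0.5 m), then the turn about the world's z in units of 90 degrees (1.0 is 90 degrees). In form: x y z turn; .... A call has exactly 5 rows; each row shifts and turns the commanded pose from where the row before left it; what a row does not reach is not made up. A row lasts 1/12 s, in which the tool goes at most 41.7 mm and 7.16 degrees, less where a joint would pass 70% of its speed; a pose out of reach is approached as far as the arm can. A call with a number of a shift or a turn outside -1 to 1 is refused whole. A call with a gripper value outside its range is refused whole. OPENING is the opening in per cent of the stroke, from 0 (shut) to 100 (fully open), set as the call begins (- or left out, the last holds). The fingers move at their own pace and stop on an object; FORCE is the grip in N (left out, the last holds). Time passes only in rows, so rows that do not move let the fingers close, or fill a call up. It gives the time, the measured TCP pose, the force, the opening and the grip force at its end, in the units of the state.
- ctrl.get_obs(): the state, without advancing time (a new reading comes with each control period).
- ctrl.get_image(name): name is "side" or "top"; returns (picture, depth): 480x640x3 uint8, red, green, blue; 480x640 float32, m along the optical axis (not along the pixel's ray), 0 where there is no reading.
- ctrl.get_calibration(name): a dict with "fx", "fy", "cx", "cy" (pixels), "extrinsics" (4x4, takes a point from world to camera coordinates). Camera axes: x right, y down, z forward; pixel columns grow to the right and rows downward; lengths in m; the calibration is good to about 2 mm. A picture is of the moment at which its call begins. get_calibration takes no time and is no camera call.
- ctrl.finish_job(): hands the job in; it is judged then, once.
The state is a dict: "t": time; "q": joint angles; "dq": joint speeds; "effort": joint torques, N m; "tool_pos": TCP position; "tool_rot": TCP orientation; "contact_force": force on the tool from outside, world axes, zero at the start; "wrist_torque": the same for the moment, N m; "opening": finger opening in m; "grip_force": force on a finger pad.
Only numpy, scipy, OpenCV 4.12 (cv2) and the standard library are available. Lean on these libraries where they do the work, as an engineer would, in place of code of your own. Each camera call takes 0.05 s, during which the arm holds its last target. There are 200 camera calls.

TASK

One bottle on the hand-indexed filling turntable is still open, without a pump. Work the ratchet lever to and fro in full strokes, stop to stop (it drives the table one way and slips the other), until that bottle stands under the filling nozzle, and leave the lever back at its rest stop, the left one. Move the table by its lever alone: touch neither the table nor the bottles, keep every bottle upright, and leave the beaker, the tamper and the gauge where they stand.

Things in the scene. Friction and masses are not known exactly. Their poses are not given: they have to be found in the camera images.
- carousel: Fixed grey base of the bottle turntable, 196 mm across, with a filling head (steel nozzle, hopper) on a column at its edge, 143 mm from the axis, up to 309 mm high, on the left. Origin: on the turntable's upright axis at the level of the work surface; z up. Its yaw is 0.25 to 0.95 rad. The lever, level with the rest stop, points at polar angle 2.70 rad in its frame, that is to the front; it swings to the right.
- turntable: Round table turning on the base: dark saw-toothed ratchet disc (224 mm across, 30 to 40 mm up) and above it an aluminium disc (197 mm, top 50 mm up) with eight white cup nests (30 mm high), 45 deg apart on a 72 mm radius; three are empty. Friction and a back-stop pawl hold it; it turns counter-clockwise only (seen from above). Origin on its axis, at the level of the work surface.
- index_lever (a joint): Angle (rad) of the flat lever about the turntable's axis: 0 at the rest stop (left), 0.935 at the far stop, growing counter-clockwise from above (to the robot's right). Growing, it grips after 0.12 rad idle travel: a full stroke from 0 turns the table 45 deg counter-clockwise. Falling, it slips, the table stays; its pawl drops behind the next tooth only below 0.1 rad. No spring; starts at 0 to 0.85.
- handle (a point): Point on the lever's upright black handle, 90 mm above the work surface, 165 mm from the turntable's axis. The handle is a round post, 25 mm thick, from 30 to 133 mm above the work surface; push it from either side or straddle it with open fingers (2 to 5 N). A stroke begun part-way out does not drive the table: first bring the lever right back to rest.
- nozzle (a point): Centre of the filling nozzle's mouth, 160 mm above the work surface, over the nests' circle (72 mm from the axis).
- open_bottle: The open serum bottle: the only one without a pump, bare glass with a narrow neck, 39 mm diameter, 72 mm tall, standing in a nest one, two or three nests clockwise of the nozzle (seen from above). Origin: centre of its underside (50 mm above the work surface), z up the bottle.
- pump_bottle_0: Closed serum bottle with a peach-coloured pump head, 41 mm diameter, 101 mm tall, standing in one of the turntable's nests. Origin: centre of its underside, z up the bottle.
- pump_bottle_1: Closed serum bottle with a peach-coloured pump head, 41 mm diameter, 101 mm tall, standing in one of the turntable's nests. Origin: centre of its underside, z up the bottle.
- pump_bottle_2: Closed serum bottle with a peach-coloured pump head, 41 mm diameter, 101 mm tall, standing in one of the turntable's nests. Origin: centre of its underside, z up the bottle.
- pump_bottle_3: Closed serum bottle with a peach-coloured pump head, 41 mm diameter, 101 mm tall, standing in one of the turntable's nests. Origin: centre of its underside, z up the bottle.
- beaker: Empty white plastic beaker, 76 mm diameter, 94 mm tall, on the table to the left; not to be disturbed. Origin: centre of its underside.
- nylon_tamper: White nylon tamper standing on its wide foot, 42 mm diameter, 110 mm tall, to the right; not to be disturbed. Origin: centre of its underside.
- fill_gauge: Upright fill-height gauge on a small foot, 32 x 50 x 83 mm, to the left; not to be disturbed. Origin: centre of its underside.

How it is judged:
By the outcome, as a careful person would: the job done as asked, in the order asked, and still so for the second after the job is handed in, with the robot touching nothing.
It also fails if it takes over 64 s, if anything falls off the work surface, if the arm or the gripper's body presses on something with over 40 N, if the wrist force passes 120 N, or if a joint passes its speed limit or range.

## Working session

There is one attempt and no reset: what is moved stays moved. The work goes in short steps, Python scripts to look and compute and a shell command to move; the robot and the scene stay as the last step left them, time stands still between calls to the robot, and variables do not carry over. Pictures are saved under pics/ and viewed, at most 10 in all, crops included, and the job is handed in when it is done.

```bash
ls; mkdir -p pics
python3 - <<'E'
from station import ctrl
import cv2,numpy as np
for n in("top","side"):
    im,d=ctrl.get_image(n); cv2.imwrite(f"pics/{n}0.png",im[:,:,::-1]); np.savez(f"{n}0.npz",im=im,d=d)
    c=ctrl.get_calibration(n); print(n,c)
print(ctrl.get_obs())
E
```

```text
pics
top {'fx': 439.1004545382717, 'fy': 439.1004545382717, 'cx': 314.90873485028953, 'cy': 245.83438116613297, 'extrinsics': array([[ 0.0182464 , -0.99961738,  0.02078861, -0.14386373],
       [-0.9879391 , -0.02122304, -0.15338161,  0.58958217],
       [ 0.15376412, -0.01773922, -0.98794834,  1.025198  ],
       [ 0.        ,  0.        ,  0.        ,  1.        ]])}
side {'fx': 617.8080998182913, 'fy': 617.8080998182913, 'cx': 325.8142560995084, 'cy': 236.89563068779333, 'extrinsics': array([[ 0.83638449, -0.54813176,  0.00354317, -0.54712716],
       [-0.29030179, -0.44843081, -0.84536068,  0.20472869],
       [ 0.46495791,  0.70601798, -0.5341842 ,  1.49737098],
       [ 0.        ,  0.        ,  0.        ,  1.        ]])}
{'t': 0.1, 'q': array([ 1.08501078e+00,  5.32946001e-02,  1.61419101e+00, -3.20998159e-06,
        1.47600171e+00, -1.19032822e-01]), 'dq': array([ 0.00136554, -0.00206946, -0.00213513,  0.00312382, -0.0012501 ,
       -0.0013679 ]), 'effort': array([ 4.74969984e-04, -3.94902742e+01, -3.71363461e+01, -1.73239682e-04,
        3.86410058e-03,  2.51151761e-06]), 'tool_pos': array([0.22386369, 0.58291243, 0.23016313]), 'tool_rot': array([-5.72767500e-01, -3.08836652e+00,  2.84206891e-03]), 'contact_force': array([ 0.74469471,  0.18389128, -0.77601322]), 'wrist_torque': array([ 0.05763767, -0.00542228, -0.02622142]), 'grip_force': 0.0, 'opening': 0.08530047719173349}
```

View pics/top0.png

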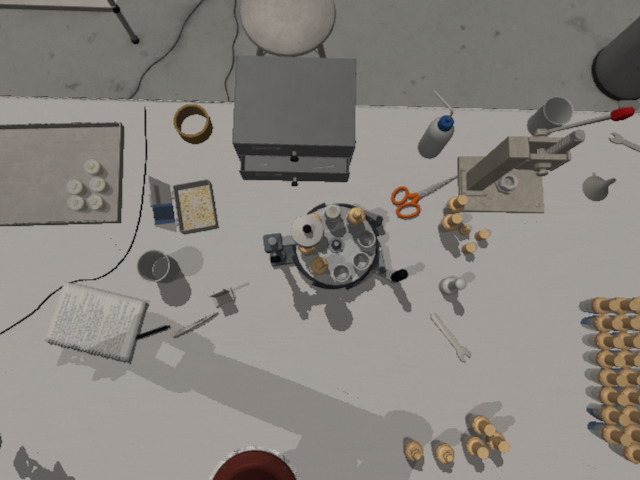

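View pics/side0.png

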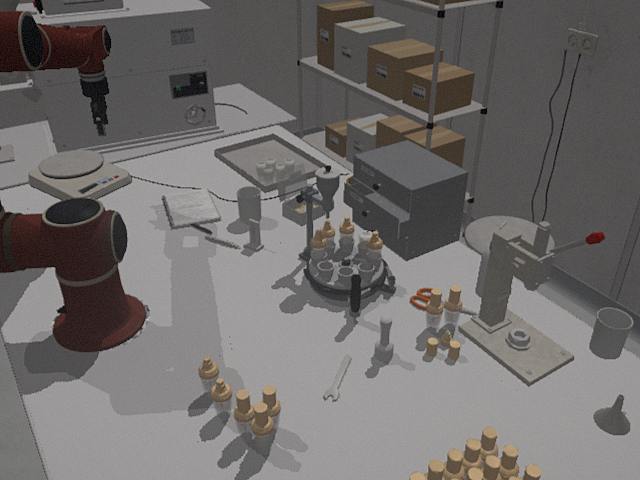

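The top view shows the table centred near (336,243), the handle's black top at (400,276), the nozzle column at (278,250) and the hopper at (307,231). The open bottle looks to be near (333,211). I'll measure these and zoom in.

```bash
cat > h.py <<'E'
import numpy as np,cv2
from station import ctrl
def ray(n,u,v,z):
    c=ctrl.get_calibration(n);E=c["extrinsics"];R=E[:3,:3];o=-R.T@E[:3,3]
    d=R.T@np.array([(u-c["cx"])/c["fx"],(v-c["cy"])/c["fy"],1]);return o+d*(z-o[2])/d[2]
def cloud(n,d):
    c=ctrl.get_calibration(n);E=c["extrinsics"];v,u=np.indices(d.shape)
    P=np.stack([(u-c["cx"])/c["fx"]*d,(v-c["cy"])/c["fy"]*d,d],-1);return (P-E[:3,3])@E[:3,:3]
def proj(n,p):
    c=ctrl.get_calibration(n);E=c["extrinsics"];q=E[:3,:3]@np.array(p)+E[:3,3];return q[0]/q[2]*c["fx"]+c["cx"],q[1]/q[2]*c["fy"]+c["cy"]
E
python3 - <<'E'
from h import *
a=np.load("top0.npz");im=a["im"];P=cloud("top",a["d"])
for u,v in[(400,276),(307,231),(333,211),(357,215),(319,266),(367,240),(361,261),(342,272),(337,245),(278,250),(155,266),(450,285),(222,296),(295,165)]:
    print((u,v),P[v,u].round(3))
# ratchet disc rim: points at z 30-42mm near
c0=ray("top",337,244,.05);
m=(abs(P[...,2]-.05)<.004)&(np.hypot(P[...,0]-c0[0],P[...,1]-c0[1])<.13)
x=P[m]; (cx,cy),r=cv2.minEnclosingCircle(x[:,:2].astype(np.float32)); print("disc",c0,cx,cy,r)
m=(P[...,2]>.12)&(P[...,2]<.145)&(im.max(-1)<60)
v,u=np.where(m); s=(abs(u-400)<20)&(abs(v-276)<20); print("handle",P[v[s],u[s]].mean(0),u[s].mean(),v[s].mean())
cv2.imwrite("pics/z0.png",cv2.resize(im[170:310,250:430,::-1],None,fx=4,fy=4,interpolation=cv2.INTER_CUBIC))
s=np.load("side0.npz")["im"];cv2.imwrite("pics/z1.png",cv2.resize(s[155:325,270:420,::-1],None,fx=3.5,fy=3.5,interpolation=cv2.INTER_CUBIC))
E
```

```text
(400, 276) [ 0.515 -0.322  0.131]
(307, 231) [ 0.58  -0.112  0.305]
(333, 211) [ 0.668 -0.172  0.099]
(357, 215) [ 0.648 -0.223  0.149]
(319, 266) [ 0.532 -0.14   0.151]
(367, 240) [ 0.61  -0.26   0.047]
(361, 261) [ 0.557 -0.244  0.052]
(342, 272) [ 0.529 -0.199  0.048]
(337, 245) [ 0.592 -0.185  0.07 ]
(278, 250) [ 0.558 -0.053  0.203]
(155, 266) [0.54  0.268 0.001]
(450, 285) [ 0.502 -0.457  0.06 ]
(222, 296) [0.468 0.095 0.01 ]
(295, 165) [ 0.784 -0.08   0.084]
disc [ 0.59753886 -0.18587368  0.05      ] 0.6079117655754089 -0.1963077336549759 0.11566213518381119
handle [ 0.52043772 -0.32709568  0.12846866] 402.038961038961 273.7922077922078
```

View pics/z0.png

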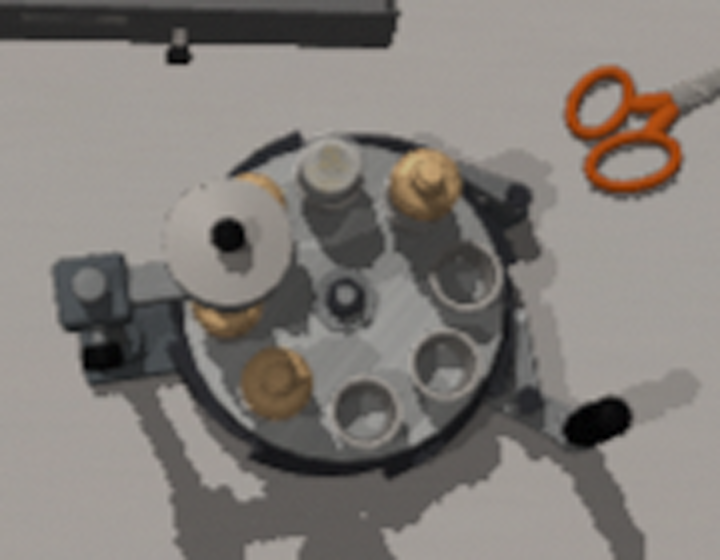

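View pics/z1.png

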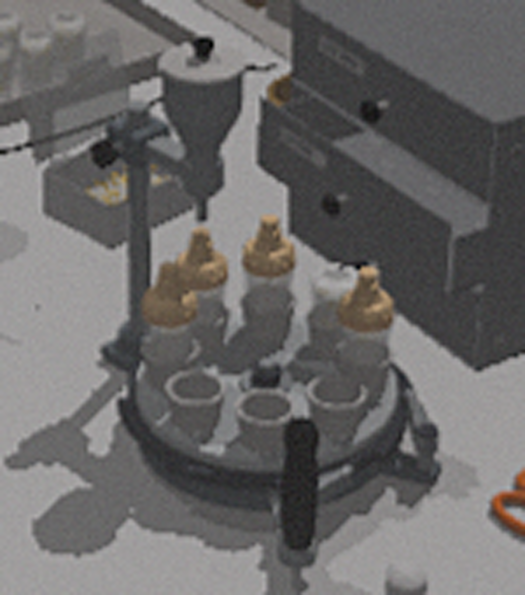

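The zoomed views show four pump bottles and the open bottle at the top of the disc, crop (330,165). The handle top is at crop (615,410) and the lever sits part-way out. I'll refine the key points and set out along a clear path in front of the filling head.

```bash
python3 - <<'E'
from h import *
px=lambda a,b:(250+a/4,170+b/4)
ax=ray("top",*px(346,296),.075);print("axis",ax)
ang=lambda p:(np.hypot(*(p-ax)[:2]).round(3),np.degrees(np.arctan2(*(p-ax)[1::-1])).round(1))
for n,a,b,z in[("handle",613,411,.133),("open",331,160,.122),("pump",430,178,.15),("pumpLL",280,380,.145),("nest",467,275,.08),("nest",445,363,.08),("nest",366,411,.08),("col",92,285,.21),("hop",228,236,.309)]:
    p=ray("top",*px(a,b),z);print(n,p.round(3),ang(p))
E
python3 -m crank '.03 -.076 0 0;.03 -.076 0 0;.03 -.076 0 0;.03 -.076 0 0;.03 -.076 0 0'
python3 -m crank '.03 -.076 0 0;.03 -.076 0 0;.03 -.076 0 0;.03 -.076 0 0;.03 -.076 0 0'
python3 -m crank '.008 -.06 0 .075;.008 -.06 0 .075;.008 -.06 0 .075;.008 -.06 0 .075;.008 -.06 0 .075' 60
python3 -m crank '.008 -.06 0 .075;.008 -.06 0 .075;.008 -.06 0 .075;.008 -.06 0 .075;.008 -.06 0 .075'
```

```text
axis [ 0.59348761 -0.18295961  0.075     ]
handle [ 0.522 -0.329  0.133] (np.float64(0.162), np.float64(-116.0))
open [ 0.665 -0.17   0.122] (np.float64(0.073), np.float64(10.1))
pump [ 0.649 -0.224  0.15 ] (np.float64(0.069), np.float64(-36.5))
pumpLL [ 0.535 -0.142  0.145] (np.float64(0.072), np.float64(145.4))
nest [ 0.607 -0.254  0.08 ] (np.float64(0.073), np.float64(-79.4))
nest [ 0.554 -0.241  0.08 ] (np.float64(0.071), np.float64(-124.1))
nest [ 0.525 -0.195  0.08 ] (np.float64(0.07), np.float64(-170.0))
col [ 0.575 -0.042  0.21 ] (np.float64(0.142), np.float64(97.6))
hop [ 0.583 -0.112  0.309] (np.float64(0.072), np.float64(98.7))
t: 0.52
tool_pos: [0.2991, 0.3916, 0.2306]
tool_rot: [-0.571, -3.089, 0.001]
contact_force: [1.2, -0.6, -0.0]
opening: 0.0853
grip_force: 0.0
t: 0.93
tool_pos: [0.374, 0.2015, 0.2309]
tool_rot: [0.572, 3.089, -0.0]
contact_force: [1.0, 0.3, -0.3]
opening: 0.0849
grip_force: 0.0
t: 1.35
tool_pos: [0.3931, 0.0595, 0.2309]
tool_rot: [0.311, -3.126, -0.0]
contact_force: [-0.6, 0.5, -0.2]
opening: 0.0511
grip_force: 0.0
t: 1.77
tool_pos: [0.4126, -0.0859, 0.2309]
tool_rot: [1.179, -2.912, -0.0]
contact_force: [0.9, -0.0, 1.1]
opening: 0.0512
grip_force: 0.0
```

The open bottle is at 10° and the nozzle at 98.7°, so it needs two full strokes. I'll go above the handle and check there.

```bash
python3 -m crank '.022 -.049 0 .02;.022 -.049 0 .02;.022 -.049 0 .02;.022 -.049 0 .02;.022 -.049 0 .02'
python3 -m crank '.022 -.049 0 .02;.022 -.049 0 .02;.022 -.049 0 .02;.022 -.049 0 .02;.022 -.049 0 .02'
python3 -m crank '0 0 -.03 0;0 0 -.03 0;0 0 -.03 0;0 0 -.03 0;0 0 0 0'
python3 - <<'E'
from h import *
im,d=ctrl.get_image("side");cv2.imwrite("pics/s1.png",cv2.resize(im[120:360,240:480,::-1],None,fx=2.5,fy=2.5))
o=ctrl.get_obs();print(o["tool_pos"],[ (np.array(proj("side",o["tool_pos"]))-[240,120])*2.5, (np.array(proj("side",[.522,-.330,.133]))-[240,120])*2.5])
E
```

```text
t: 2.18
tool_pos: [0.468, -0.2083, 0.2307]
tool_rot: [1.398, -2.813, -0.001]
contact_force: [-0.5, 0.6, -0.3]
opening: 0.0511
grip_force: 0.0
t: 2.6
tool_pos: [0.5523, -0.2868, 0.2289]
tool_rot: [1.475, -2.727, 0.036]
contact_force: [0.6, -0.0, -0.2]
opening: 0.0512
grip_force: 0.0
t: 3.02
tool_pos: [0.5486, -0.284, 0.1639]
tool_rot: [1.474, -2.724, 0.025]
contact_force: [-0.4, -0.4, -0.7]
opening: 0.0514
grip_force: 0.0
[ 0.54948617 -0.28459026  0.16610285] [array([287.40832337, 326.45456059]), array([290.70540818, 387.68254237])]
```

View pics/s1.png

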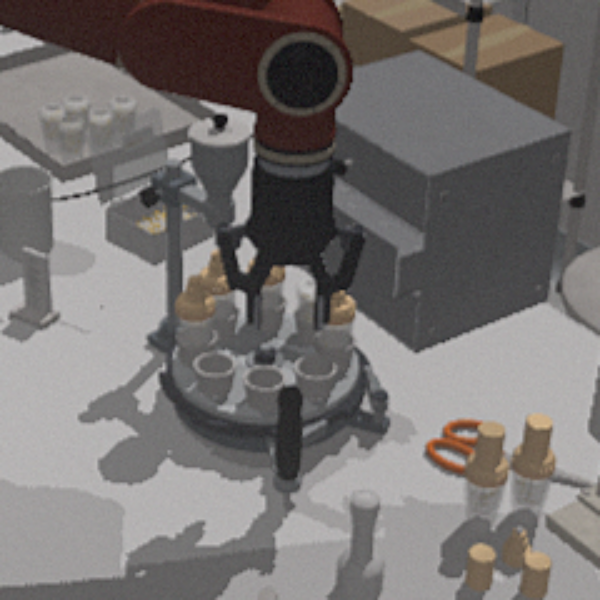

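The gripper hangs 53 mm short of the handle, above the nests with nothing touched, and it is tilted slightly. That suggests a joint range limit, so I'll rise and check the joints.

```bash
python3 -m crank '0 0 .03 0;0 0 .03 0;0 0 .03 0;0 0 .03 0;0 0 0 0'
python3 -c "
from station import ctrl
o=ctrl.get_obs();print(o['q'].round(3),o['tool_pos'])"
```

```text
t: 3.48
tool_pos: [0.5542, -0.2876, 0.2373]
tool_rot: [1.478, -2.732, 0.053]
contact_force: [0.2, -0.2, 1.3]
opening: 0.0513
grip_force: 0.0
[-0.577  0.043  1.614 -0.047  1.472 -3.135] [ 0.55418051 -0.28760142  0.23732103]
```

Joint 6 is at its end. I'll turn back half a turn, which gives the same grasp, while moving out over the handle.

```bash
python3 -m crank '0 0 0 -.078;0 0 0 -.078;0 0 0 -.078;0 0 0 -.078;0 0 0 -.078'
for i in 1 2 3 4; do python3 -m crank '0 0 0 -.078;0 0 0 -.078;0 0 0 -.078;0 0 0 -.078;0 0 0 -.078' | sed -n 2,3p; done
python3 -c "
from station import ctrl
o=ctrl.get_obs();print(o['q'].round(3),o['tool_pos'])"
```

```text
t: 3.9
tool_pos: [0.5519, -0.2861, 0.2305]
tool_rot: [0.574, -3.043, 0.018]
contact_force: [-0.3, 0.7, -0.4]
opening: 0.0513
grip_force: 0.0
tool_pos: [0.5519, -0.2862, 0.2305]
tool_rot: [-0.37, -3.074, -0.004]
tool_pos: [0.5519, -0.2862, 0.2305]
tool_rot: [-1.281, -2.822, -0.026]
tool_pos: [0.5519, -0.2862, 0.2305]
tool_rot: [-2.077, -2.309, -0.046]
tool_pos: [0.5519, -0.2862, 0.2305]
tool_rot: [-2.685, -1.581, -0.062]
[-0.619  0.046  1.622  0.046  1.481 -0.117] [ 0.55190237 -0.28622402  0.23049385]
```

```bash
python3 -m crank '-.012 -.018 0 0;-.012 -.018 0 0;-.012 -.018 0 0;-.012 -.018 0 0;-.012 -.018 0 0' 75
python3 -m crank '0 0 -.035 0;0 0 -.035 0;0 0 -.035 0;0 0 -.035 0;0 0 0 0'
python3 - <<'E'
from h import *
im,d=ctrl.get_image("side");cv2.imwrite("pics/s2.png",cv2.resize(im[160:340,280:440,::-1],None,fx=3.3,fy=3.3))
im,d=ctrl.get_image("top");cv2.imwrite("pics/t2.png",im[:,:,::-1])
E
```

```text
t: 5.98
tool_pos: [0.5209, -0.3324, 0.2299]
tool_rot: [-2.68, -1.589, -0.061]
contact_force: [0.6, 0.1, -0.4]
opening: 0.0642
grip_force: 0.0
t: 6.4
tool_pos: [0.5192, -0.3303, 0.1551]
tool_rot: [-2.674, -1.585, -0.057]
contact_force: [-0.4, 1.0, -1.3]
opening: 0.0641
grip_force: 0.0
```

View pics/s2.png

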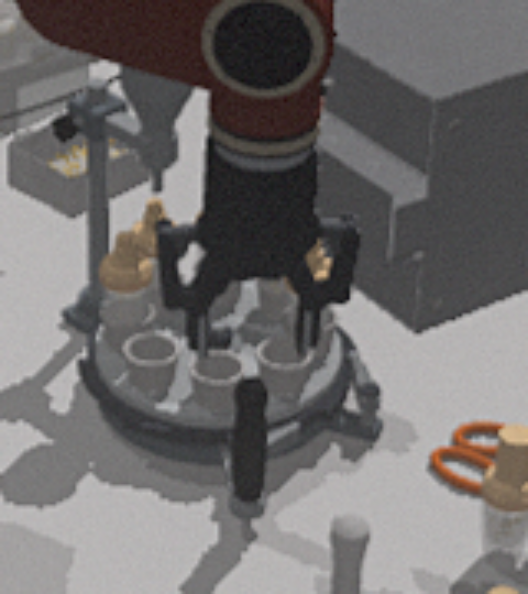

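The fingers stand either side of the handle: the tips are at crop x 203 and 307, and the handle is at 250. I'll lower them.

```bash
python3 -m crank '0 0 -.034 0;0 0 -.034 0;0 0 -.034 0;0 0 -.03 0;0 0 0 0'
python3 - <<'E'
import numpy as np
A=np.array([.5935,-.183])
for th in range(244,190,-7): print(th,(A+.165*np.array([np.cos(np.radians(th)),np.sin(np.radians(th))])).round(4))
E
```

```text
t: 6.92
tool_pos: [0.5207, -0.3306, 0.092]
tool_rot: [-2.677, -1.587, -0.059]
contact_force: [-0.7, -0.0, -1.1]
opening: 0.064
grip_force: 0.0
244 [ 0.5212 -0.3313]
237 [ 0.5036 -0.3214]
230 [ 0.4874 -0.3094]
223 [ 0.4728 -0.2955]
216 [ 0.46 -0.28]
209 [ 0.4492 -0.263 ]
202 [ 0.4405 -0.2448]
195 [ 0.4341 -0.2257]
```

Straddled with no contact. I'll narrow the gap a little and swing toward the rest stop along the arc.

```bash
python3 -m crank '0 0 0 0;-.018 .010 0 -.039;-.018 .010 0 -.039;-.016 .012 0 -.039;-.016 .012 0 -.039' 47
python3 -m crank '-.015 .014 0 -.039;-.015 .014 0 -.039;-.013 .015 0 -.039;-.013 .015 0 -.039;0 0 0 0'
python3 -m crank '-.011 .017 0 -.039;-.011 .017 0 -.039;0 0 0 0;0 0 0 0;0 0 0 0'
```

```text
t: 7.33
tool_pos: [0.4889, -0.3103, 0.0968]
tool_rot: [-2.864, -1.249, -0.069]
contact_force: [0.8, 0.1, -0.1]
opening: 0.04
grip_force: 0.5
t: 7.75
tool_pos: [0.4602, -0.2802, 0.0964]
tool_rot: [-2.998, -0.894, -0.072]
contact_force: [0.5, 0.0, -0.5]
opening: 0.0399
grip_force: 0.0
t: 8.17
tool_pos: [0.4496, -0.264, 0.0949]
tool_rot: [-3.047, -0.713, -0.072]
contact_force: [-0.9, 0.3, -0.2]
opening: 0.04
grip_force: 0.0
```

```bash
for i in 1; do
python3 -m crank '-.009 .018 0 -.039;0 0 0 0;0 0 0 0;0 0 0 0;0 0 0 0' |grep -E 'pos|force'
python3 -m crank '-.008 .018 0 -.039;0 0 0 0;0 0 0 0;0 0 0 0;0 0 0 0' |grep -E 'pos|force'
done
python3 - <<'E'
from h import *
im,d=ctrl.get_image("side");cv2.imwrite("pics/s3.png",cv2.resize(im[160:340,280:440,::-1],None,fx=3.3,fy=3.3))
E
```

```text
tool_pos: [0.4445, -0.2545, 0.0938]
contact_force: [-0.3, 0.5, -0.3]
grip_force: 0.0
tool_pos: [0.4423, -0.2488, 0.0947]
contact_force: [7.3, -12.3, -7.3]
grip_force: 6.9
```

View pics/s3.png

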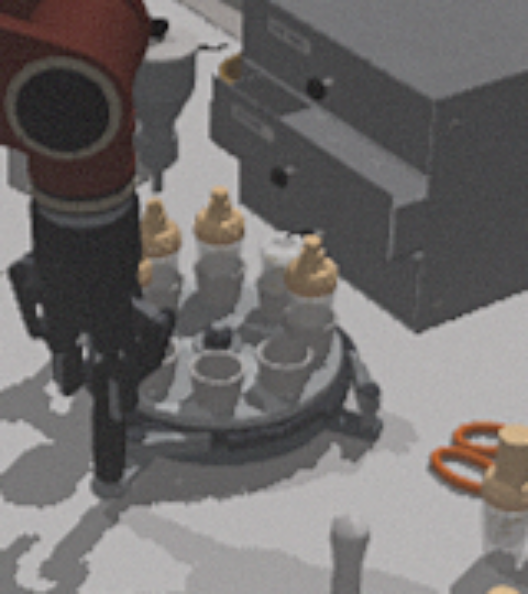

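The force rose to 14 N, so the lever is at its rest stop: handle at about 206°, implying a yaw of 0.90, which is within range. The picture shows the handle held at crop (108,430) and the table unmoved. Now the first driving stroke; the far stop should come with the tool near 262°.

```bash
cat > ang.py <<'E'
from h import *
p=ctrl.get_obs();d=p["tool_pos"][:2]-[.5935,-.183];r=p["tool_rot"]
print("th",np.degrees(np.arctan2(d[1],d[0]))%360,"r",np.hypot(*d),"close",(2*np.degrees(np.arctan2(r[1],r[0]))-90)%180,"F",p["contact_force"].round(1),"q6",p["q"][5].round(2))
E
python3 -m crank '.009 -.018 0 .039;.009 -.018 0 .039;.011 -.017 0 .039;.011 -.017 0 .039;.013 -.015 0 .039' |grep -E 'pos|force'
python3 -m crank '.013 -.015 0 .039;.015 -.014 0 .039;.015 -.014 0 .039;.016 -.012 0 .039;.016 -.012 0 .039' |grep -E 'pos|force'
python3 -m crank '.018 -.010 0 .039;.018 -.010 0 .039;.019 -.008 0 .039;.019 -.008 0 .039;0 0 0 0' |grep -E 'pos|force'
python3 ang.py
```

```text
tool_pos: [0.4662, -0.2878, 0.0934]
contact_force: [-2.9, 1.6, 2.5]
grip_force: 1.8
tool_pos: [0.5036, -0.3211, 0.0932]
contact_force: [-2.4, 2.9, 2.5]
grip_force: 1.8
tool_pos: [0.5422, -0.34, 0.0935]
contact_force: [0.0, -0.3, 0.3]
grip_force: 0.0
th 251.91067979798686 r 0.1651651029414717 close 158.43764679078413 F [ 0.  -0.3  0.3] q6 -0.33
```

```bash
python3 -m crank '.019 -.005 0 .039;.019 -.005 0 .039;0 0 0 0;0 0 0 0;0 0 0 0' |grep -E 'force'; python3 ang.py
python3 -m crank '.010 -.002 0 .02;.010 -.001 0 .02;0 0 0 0;0 0 0 0;0 0 0 0' |grep -E 'force'; python3 ang.py
```

```text
contact_force: [-0.5, -0.1, 0.2]
grip_force: 0.0
th 258.2406696270998 r 0.16435669843036332 close 165.26236603489798 F [-0.5 -0.1  0.2] q6 -0.44
contact_force: [-0.3, 0.1, 1.0]
grip_force: 0.4
th 261.72216471233816 r 0.16412964694772847 close 168.88617985865858 F [-0.3  0.1  1. ] q6 -0.49
```

```bash
python3 -m crank '.010 -.001 0 .01;0 0 0 0;0 0 0 0;0 0 0 0;0 0 0 0' |grep -E 'force'; python3 ang.py
python3 -m crank '.006 0 0 0;0 0 0 0;0 0 0 0;0 0 0 0;0 0 0 0' |grep -E 'force'; python3 ang.py
```

```text
contact_force: [-2.1, -0.8, -0.8]
grip_force: 0.7
th 263.63653546695537 r 0.16405948807939358 close 169.85272361210554 F [-2.1 -0.8 -0.8] q6 -0.5
contact_force: [-11.1, -1.1, 3.6]
grip_force: 5.5
th 263.752294925422 r 0.16403089503719426 close 169.8577149940653 F [-11.1  -1.1   3.6] q6 -0.5
```

The far stop is reached (11 N). I'll do the return stroke and take a check picture.

```bash
python3 -m crank '-.016 .001 0 -.01;-.010 .001 0 -.02;-.010 .002 0 -.02;-.019 .005 0 -.039;-.019 .005 0 -.039' |grep -E 'force'
python3 -m crank '-.019 .008 0 -.039;-.019 .008 0 -.039;-.018 .010 0 -.039;-.018 .010 0 -.039;-.016 .012 0 -.039' |grep -E 'force'
python3 -m crank '-.016 .012 0 -.039;-.015 .014 0 -.039;-.015 .014 0 -.039;-.013 .015 0 -.039;-.013 .015 0 -.039' |grep -E 'force'
python3 -m crank '-.011 .017 0 -.039;-.011 .017 0 -.039;-.009 .018 0 -.039;0 0 0 0;0 0 0 0' |grep -E 'force'; python3 ang.py
python3 -m crank '-.009 .018 0 -.039;0 0 0 0;0 0 0 0;0 0 0 0;0 0 0 0' |grep -E 'force'; python3 ang.py
python3 - <<'E'
from h import *
im,d=ctrl.get_image("side");cv2.imwrite("pics/s4.png",cv2.resize(im[160:340,280:440,::-1],None,fx=3.3,fy=3.3))
E
```

```text
contact_force: [1.3, 0.3, 1.0]
grip_force: 0.4
contact_force: [1.3, -0.8, 0.7]
grip_force: 0.5
contact_force: [0.6, -0.5, 0.1]
grip_force: 0.6
contact_force: [0.8, -1.3, -0.5]
grip_force: 0.0
th 205.5216478777842 r 0.16442738168085447 close 112.8154202601367 F [ 0.8 -1.3 -0.5] q6 0.47
contact_force: [6.6, -9.5, -4.5]
grip_force: 5.6
th 203.54914626752523 r 0.1644932612625026 close 109.2310946075458 F [ 6.6 -9.5 -4.5] q6 0.54
```

View pics/s4.png

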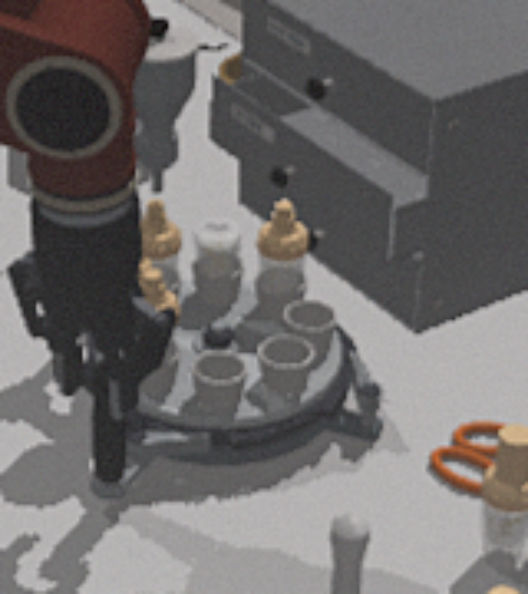

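The table advanced exactly one nest: the open bottle went from crop (283,250) to (218,240), with a pump bottle still next to the nozzle. The lever is at rest again. One more stroke.

```bash
python3 -m crank '.009 -.018 0 .039;.009 -.018 0 .039;.011 -.017 0 .039;.011 -.017 0 .039;.013 -.015 0 .039' |grep -E 'force'
python3 -m crank '.013 -.015 0 .039;.015 -.014 0 .039;.015 -.014 0 .039;.016 -.012 0 .039;.016 -.012 0 .039' |grep -E 'force'
python3 -m crank '.018 -.010 0 .039;.018 -.010 0 .039;.019 -.008 0 .039;.019 -.008 0 .039;0 0 0 0' |grep -E 'force'
python3 -m crank '.019 -.005 0 .039;.019 -.005 0 .039;0 0 0 0;.010 -.002 0 .02;.010 -.001 0 .02' |grep -E 'force'; python3 ang.py
python3 -m crank '.010 -.001 0 .01;0 0 0 0;0 0 0 0;.006 0 0 0;0 0 0 0' |grep -E 'force'; python3 ang.py
```

```text
contact_force: [-3.1, 2.2, 2.7]
grip_force: 1.9
contact_force: [-3.1, 3.1, 2.9]
grip_force: 1.8
contact_force: [-0.5, 0.7, 0.5]
grip_force: 0.0
contact_force: [-3.1, -1.7, 0.4]
grip_force: 1.5
th 261.6090650674868 r 0.16471077882237412 close 168.9034301532144 F [-3.1 -1.7  0.4] q6 -0.49
contact_force: [-10.6, -0.2, 4.5]
grip_force: 5.2
th 263.7527094610353 r 0.16393862814275031 close 169.8219564468352 F [-10.6  -0.2   4.5] q6 -0.5
```

Stop reached (10.6 N). Now the return stroke, then back off the handle by about half the gap and lift.

```bash
python3 -m crank '-.016 .001 0 -.01;-.010 .001 0 -.02;-.010 .002 0 -.02;-.019 .005 0 -.039;-.019 .005 0 -.039' |grep -E 'force'
python3 -m crank '-.019 .008 0 -.039;-.019 .008 0 -.039;-.018 .010 0 -.039;-.018 .010 0 -.039;-.016 .012 0 -.039' |grep -E 'force'
python3 -m crank '-.016 .012 0 -.039;-.015 .014 0 -.039;-.015 .014 0 -.039;-.013 .015 0 -.039;-.013 .015 0 -.039' |grep -E 'force'
python3 -m crank '-.011 .017 0 -.039;-.011 .017 0 -.039;-.009 .018 0 -.039;0 0 0 0;0 0 0 0' |grep -E 'force'
python3 -m crank '-.009 .018 0 -.039;0 0 0 0;0 0 0 0;0 0 0 0;0 0 0 0' |grep -E 'force'; python3 ang.py
python3 -m crank '.006 -.013 0 0;0 0 0 0;0 0 0 0;0 0 0 0;0 0 0 0' 60; python3 ang.py
```

```text
contact_force: [0.6, 0.9, -0.2]
grip_force: 0.4
contact_force: [0.1, -1.6, -0.5]
grip_force: 0.5
contact_force: [1.3, -0.4, -0.7]
grip_force: 0.6
contact_force: [-0.6, -0.2, -0.2]
grip_force: 0.0
contact_force: [5.7, -10.1, -4.4]
grip_force: 5.7
th 203.5428458852262 r 0.16458914015291098 close 109.211636065763 F [  5.7 -10.1  -4.4] q6 0.54
t: 18.68
tool_pos: [0.4431, -0.2513, 0.0935]
tool_rot: [-3.086, -0.522, -0.071]
contact_force: [0.2, 0.6, -1.0]
opening: 0.0508
grip_force: 0.0
th 204.41826945416966 r 0.16518266942864449 close 109.21585216026688 F [ 0.2  0.6 -1. ] q6 0.54
```

```bash
python3 -m crank '0 0 .02 0;0 0 .03 0;0 0 .04 0;0 0 .05 0;0 0 .06 0'|grep -E 'force|pos'
python3 -m crank '0 0 .06 0;0 0 .06 0;-.02 -.06 0 0;-.02 -.06 0 0;-.02 -.06 0 0'|grep -E 'force|pos'
python3 -m crank '-.02 -.06 0 0;-.02 -.06 0 0;-.02 -.06 0 0;0 0 0 0;0 0 0 0'|grep -E 'force|pos'
python3 - <<'E'
from h import *
im,d=ctrl.get_image("side");a=cv2.resize(im[160:340,270:430,::-1],None,fx=2.5,fy=2.5)
im,d=ctrl.get_image("top");b=cv2.resize(im[180:310,250:420,::-1],None,fx=2.3,fy=450/130)
cv2.imwrite("pics/f.png",np.hstack([a,b]))
E
```

```text
tool_pos: [0.4424, -0.2507, 0.1939]
contact_force: [-0.1, -0.5, -0.1]
grip_force: 0.0
tool_pos: [0.4134, -0.3424, 0.256]
contact_force: [-0.0, -0.3, -0.9]
grip_force: 0.0
tool_pos: [0.3826, -0.4324, 0.2542]
contact_force: [0.5, 0.7, -0.0]
grip_force: 0.0
```

View pics/f.png

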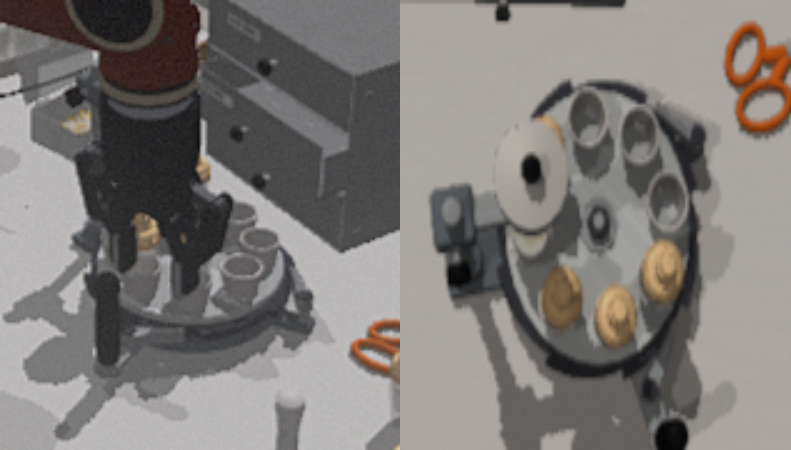

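The top view shows the pale open bottle under the nozzle, at (530,240) below the hopper. The pump bottles are upright and the handle is at the left stop, (670,435). Handing in.

```bash
python3 -c "
from h import *
print(proj('top',[.445,-.255,.133]))
print(ctrl.finish_job())"
```

```text
(np.float64(370.28662876653766), np.float64(307.13424651748755))
the job is handed in; nothing more can be done
None
```

The job is handed in: two full lever strokes brought the open bottle under the filling nozzle, and the lever is back at its left rest stop with the arm clear and all bottles upright in the last view.

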